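# Bring a photomask to the alignment gap over a wafer

### The arm

A 7-joint arm with a two-finger parallel gripper is mounted at the origin on a cart in front of the work surface, level with it; the furniture and walls round the work are solid. World frame = base frame: x ahead of the robot, y to its left, z up, the work surface at z = 0. Lengths are in m, angles in rad, forces in N, time in s.
With the tool pointing down it reaches from about 0.35 to 0.775 m from the base axis. Payload 3.1 kg.
Tool frame: the origin (TCP) lies at the very end of the fingers, on their centre line; the grasp point (between the pads) lies manip.grip_depth behind it (manip.grip_depth is the distance from the TCP to the grasp point, in m); z points along the fingers, y is the direction in which the jaws open and shut (so a half turn about z gives the same grasp; the last joint's range is limited). The gripper opens to 85 mm and grips with 20 to 120 N. Pads are 22 mm wide; open, the fingers measure 114 mm over their backs; the gripper's body (76 mm by 85 mm) begins 54 mm behind the grasp point. The pads swing forward as they close: fully open they stand 13 mm farther back than shut.
Start: joints at [1.121, 0.311, 0.014, 1.512, -0.004, 1.319, -0.027], TCP at [0.218, -0.505, 0.231] pointing down, gripper open.
Joint ranges: [-2.7, 2.7], [-0.3, 1.91], [-1.27, 1.3], [0.12, 2.57], [-1.44, 4.58], [0.2, 2.03], [-3.05, 3.05]. Speed limits (rad/s): [2.79, 2.79, 3.14, 3.14, 3.14, 3.14, 3.14].

### API

Orientations are given as a unit quaternion [w, x, y, z].
In Python, from workcell import manip gives the robot as it stands.
- The arm moves only by the shell command python3 -m crank 'ROWS' [OPENING] [FORCE]. ROWS is JSON, a list of rows, each an object of numbers: "dx", "dy", "dz": the shift along the tool's x, y, z in mm; "rx", "ry", "rz": the turn, a rotation vector about the tool's x, y, z in rad. In form: [{"dx": .., "dy": .., "dz": .., "rx": .., "ry": .., "rz": ..}, ...]. A call has 1 to 5 rows; each row shifts and turns the commanded pose from where the row before left it, along the tool's axes as they then stand; what a row does not reach is not made up. A row lasts 1/12 s, in which the tool goes at most 41.7 mm and 7.16 degrees, less where a joint would pass 70% of its speed; a pose out of reach is approached as far as the arm can. A call with a gripper value outside its range is refused whole. OPENING is the finger opening in mm, from 0 to 85.4, set as the call begins (- or left out, the last holds). The fingers move at their own pace and stop on an object; FORCE is the grip in N (left out, the last holds). Time passes only in rows, so rows that do not move let the fingers close. It gives the time, the measured TCP pose, the force and the opening at its end, in the units of the state.
- manip.get_obs(): the state, without advancing time (a new reading comes with each control period).
- manip.grab_frame(name): name is "side" or "top" or "wrist"; returns the picture (400x640x3 uint8, red, green, blue); there is no depth.
- manip.camera_params(name): a dict with "vfov" (degrees; the focal length in pixels is half the picture's height over the tangent of half this angle, whatever the lens; pixels are square), "cx", "cy" (the principal point, pixels), "R" (3x3) and "t" (3): a world point X has camera coordinates R X + t. Camera axes: x right, y down, z forward; pixel columns grow to the right and rows downward; lengths in m; the calibration is good to about 2 mm. A picture is of the moment at which its call begins: read the wrist's pose just before it. camera_params takes no time and is no camera call; for the wrist camera it gives the pose at the moment of the call.
- manip.sign_off(): hands the job in, once; it reports no verdict.
The state is a dict: "time_s": time; "q": joint angles; "joint_vel": joint speeds; "effort": joint torques, N m; "eef_pos": TCP position; "orientation": TCP orientation; "contact_force": force on the tool from outside, world axes, zero at the start; "torque": the same for the moment, N m; "gripper_width": finger opening in m.
Only numpy, scipy, OpenCV 4.12 (cv2) and the standard library are available. Lean on these libraries where they do the work, as an engineer would, in place of code of your own. Each camera call takes 0.05 s, during which the arm holds its last target. There are 200 camera calls.

### The job

Push the wafer carriage of the printing jig fully home against its stop by its black knob, leaving it on its rails. Then take the photomask holder out of its blue tray by the orange handle bar, lift it over the row of bottles and tub without disturbing them, and lower it between the four dark grey corner posts so that it hovers level about 8 mm above the wafer, centred and square between the posts, for the alignment check. Never let the mask holder touch the jig or the wafer, keep it level all the way, and finish still holding it there: do not put it down or let go.

Things in the scene. Friction and masses are not known exactly. Their poses are not given: they have to be found in the camera images.
- jig: Printing jig, fixed: mid-grey base plate 150 mm (x) x 280 mm (y), top 16 mm above the bench, with slide rails along y and four dark grey L-shaped corner posts (tops 54 mm above the bench). Origin: centre of the underside; z up.
- nest_center (a point): Middle of the nest between the four corner posts, level with their tops (54 mm above the bench). The free space between the posts measures 96 mm along x and 112 mm along y, so the mask holder has 6 mm on each side. Axes as the jig's.
- carriage (a joint): Wafer carriage on the jig's rails: aluminium; travel in m along the jig's -y direction. 0 = fully pulled out to the load mark, 0.100 = home against the stop, where the wafer is at the nest's centre. It starts at 0 to 0.03. It slides against about 2 N of friction and stays where it is left.
- knob_grip (a point): Centre of the head of the carriage's upright black knob (18 mm diameter, head 24 mm high, this point 55 mm above the bench, 25 mm above the carriage's upper face). It rides on the carriage, 105 mm from the wafer's centre in the jig's +y direction. Axes as the jig's.
- wafer_center (a point): Centre of the upper face of the purple 2-inch wafer (51 mm diameter, 38 mm above the bench) that is held on the carriage's chuck and rides with it. Axes as the jig's.
- mask: Photomask in a black rectangular holder, 84 mm (x) x 100 mm (y) x 8 mm thick, amber glass in the middle, orange handle bar above it on two posts; 53 mm high in all, about 0.25 kg. Origin: centre of the flat underside; z up, y along the bar. Half a turn makes no difference; it fits the nest with its y along the jig's y.
- mask_grip (a point): Centre of the orange handle bar: 12 mm thick along the mask's x, 92 mm long along its y, 14 mm high; this point is 46 mm above the underside of the holder, and the bar's lower face is 31 mm above the holder's upper face. Axes as the mask's.
- mask_tray: Blue open tray, 100 mm (x) x 116 mm (y), rim 14 mm high, floor 4 mm thick, walls 4 mm, fixed; the mask holder starts lying in it. Origin: centre of the underside.
- resist_bottle: Brown bottle with white cap, 52 mm diameter, 114 mm high, standing loose between tray and jig. Origin: centre of the underside.
- swab_tub: Tub with green lid, 58 mm diameter, 68 mm high, standing loose between tray and jig. Origin: centre of the underside.
- dropper_bottle: Small brown bottle with black cap, 38 mm diameter, 80 mm high, standing loose between tray and jig. Origin: centre of the underside.

How it is judged:
On the way, in this order (a step that is already met when the one before it is completed fails the run):
1. the wafer carriage is home against its stop, the mask still in its tray (value of joint carriage above 0.097 m and distance between mask and mask_tray below 0.02 m), for 0.2 s.
2. the mask holder is lifted clear of the tray, high enough to pass over the bottles (height (world z) of mask above 0.085 m), for 0.2 s.
At the end, for the whole second after the job is handed in: The carriage is home (within 3 mm of its stop). The mask holder is held still in the fingers, its underside 4 to 13 mm above the wafer, its centre within 5 mm of the wafer's centre, square to the jig within 4 degrees, level within 3.4 degrees, touching nothing of the jig (value of joint carriage above 0.097 m and horizontal distance between mask and wafer_center below 0.005 m and z of mask in the frame of wafer_center between 0.004 and 0.013 m and angle between the y axis of mask and the y axis of wafer_center, either way round below 0.07 rad and angle between mask's own z axis and vertical below 0.06 rad and contact force between mask and the fingers above 1 N and contact force between mask and jig below 0.05 N and linear speed of mask below 0.01 m/s); the arm keeps its last pose, push and grip.
It fails at once if the mask holder touches the jig or the wafer (contact force between mask and jig above 0.5 N).
It fails at once if the mask holder is tipped by more than 15 degrees (angle between mask's own z axis and vertical above 0.26 rad).
It fails at once if a bottle or tub between tray and jig is disturbed (distance of any of resist_bottle, swab_tub, dropper_bottle from where it was at the start of the episode above 0.015 m).
It also fails if it takes over 64 s, if anything falls off the work surface, if the arm or the gripper's body presses on something with over 40 N, if the wrist force passes 120 N, or if a joint passes its speed limit or range.

## Working session

There is one attempt and no reset: what is moved stays moved. The work goes in short steps, Python scripts to look and compute and a shell command to move; the robot and the scene stay as the last step left them, time stands still between calls to the robot, and variables do not carry over. Pictures are saved under pics/ and viewed, about 8 in all and at most 12, crops included, and the job is handed in when it is done.

```bash
ls; mkdir -p pics; cat > h.py <<'E'
import numpy as np, cv2
from workcell import manip
from scipy.spatial.transform import Rotation as Ro
def cam(n):
    p=manip.camera_params(n); im=manip.grab_frame(n); return p,im
def ray(p,u,v,z):
    f=200/np.tan(np.radians(p['vfov'])/2); R=np.array(p['R']);t=np.array(p['t'])
    c=-R.T@t; d=R.T@np.array([(u-p['cx'])/f,(v-p['cy'])/f,1]); return c+d*(z-c[2])/d[2]
def proj(p,X):
    f=200/np.tan(np.radians(p['vfov'])/2); c=np.array(p['R'])@np.array(X)+np.array(p['t']); return p['cx']+f*c[0]/c[2],p['cy']+f*c[1]/c[2]
def save(im,n): cv2.imwrite('pics/'+n+'.png',im[:,:,::-1])
def state():
    o=manip.get_obs(); q=o['orientation']; R=Ro.from_quat([q[1],q[2],q[3],q[0]])
    return o,np.array(o['eef_pos']),R.as_matrix()
E
python3 - <<'E'
from h import *
for n in ('top','side'):
    p,im=cam(n); save(im,n+'0'); print(n,p)
o,x,R=state(); print(o,R.round(3),manip.grip_depth)
E
```

```text
pics
top {'vfov': 50.28482796799036, 'cx': 313.9729777273775, 'cy': 194.65106539602732, 'R': array([[-0.01231108, -0.99987042,  0.01037247],
       [-0.99202633,  0.01091199, -0.12555748],
       [ 0.12542802, -0.01183551, -0.99203212]]), 't': array([0.00139728, 0.44118885, 1.29704015])}
side {'vfov': 51.088331907610616, 'cx': 319.9748424687014, 'cy': 198.38635506654177, 'R': array([[-0.59749638, -0.80160192,  0.02079503],
       [-0.45770764,  0.31964231, -0.82965807],
       [ 0.65840853, -0.50523574, -0.55788445]]), 't': array([0.29112816, 0.24499472, 0.95489877])}
{'time_s': 0.1, 'q': array([ 1.1212739 ,  0.31166976,  0.01400943,  1.51291967, -0.00441465,
        1.31915414, -0.02719109]), 'joint_vel': array([ 0.00057719, -0.00321585,  0.00090622, -0.00379951, -0.00146646,
        0.00208415,  0.00061571]), 'effort': array([ 8.95531430e-04, -3.80853009e+01,  1.46676572e-01, -2.31240034e+01,
        1.22884306e-02,  8.15875770e-03, -3.03395257e-05]), 'eef_pos': array([ 0.21788877, -0.50429399,  0.23030722]), 'orientation': array([-1.02916996e-03,  9.79274811e-01,  2.02533260e-01, -2.53798589e-04]), 'contact_force': array([ 0.73200317,  1.04762644, -0.20490635]), 'torque': array([0.07059098, 0.02381312, 0.04175958]), 'gripper_width': 0.08523430124843416} [[ 0.918  0.397 -0.001]
 [ 0.397 -0.918  0.002]
 [-0.    -0.002 -1.   ]] 0.0187
```

View pics/top0.png

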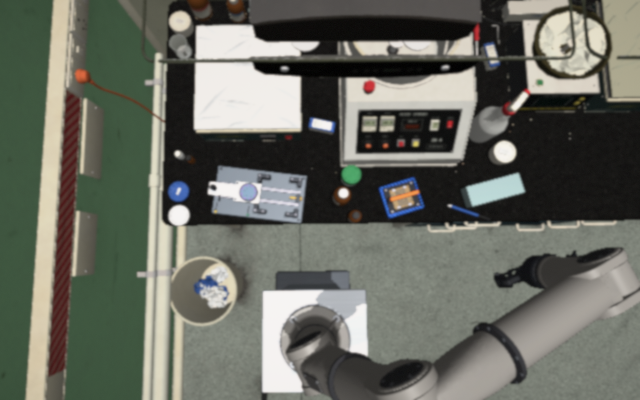

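View pics/side0.png

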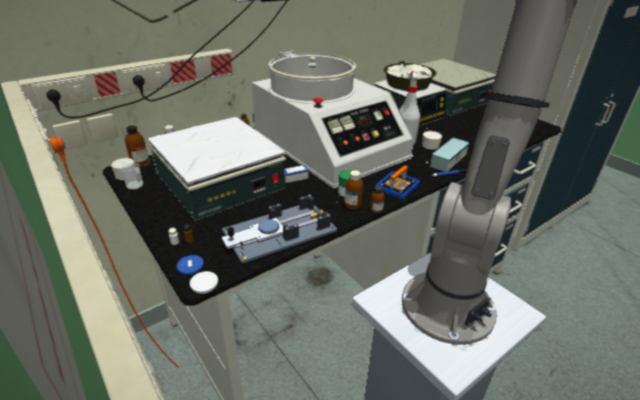

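Top view: jig centred near (262,193) with wafer at (248,191) and the carriage poking out left, bottles at (350,175), (341,195), (355,216), and the tray with the orange bar at (403,195). Next I measure these.

```bash
python3 - <<'E'
from h import *
p,im=cam('top')
c=cv2.resize(im[155:235,195:435],None,fx=3.3,fy=3.3,interpolation=cv2.INTER_CUBIC); save(c,'topcrop')
hsv=cv2.cvtColor(im,cv2.COLOR_RGB2HSV)
def blob(lo,hi,roi,z,name):
    x0,y0,x1,y1=roi; m=cv2.inRange(hsv[y0:y1,x0:x1],lo,hi)
    n,l,s,ce=cv2.connectedComponentsWithStats(m)
    k=1+np.argmax(s[1:,4]); u,v=ce[k]+[x0,y0]
    cs,_=cv2.findContours((l==k).astype(np.uint8),0,1); r=cv2.minAreaRect(cs[0]+np.array([x0,y0]))
    b=[ray(p,*q,z)[:2].round(3).tolist() for q in cv2.boxPoints(r)]
    print(name,s[k,4],(u,v),ray(p,u,v,z).round(4),b)
blob((5,120,120),(18,255,255),(375,170,430,220),.05,'bar')
blob((105,120,60),(125,255,255),(375,170,430,220),.014,'tray')
blob((100,30,60),(125,200,255),(205,160,310,225),.016,'jig')
blob((105,80,60),(130,255,255),(235,175,262,205),.038,'wafer')
blob((60,80,40),(85,255,255),(335,160,365,190),.068,'tub')
o=[ray(p,*q,z).round(3) for q,z in [((343,189),.114),((355,216),.08)]];print(o)
E
```

```text
bar 150 (np.float64(404.14), np.float64(195.2)) [ 0.4336 -0.2796  0.05  ] [[0.43, -0.233], [0.454, -0.324], [0.438, -0.328], [0.414, -0.237]]
tray 545 (np.float64(399.948623853211), np.float64(198.2256880733945)) [ 0.4286 -0.2742  0.014 ] [[0.465, -0.203], [0.503, -0.322], [0.398, -0.352], [0.361, -0.234]]
jig 225 (np.float64(247.95555555555555), np.float64(191.70222222222222)) [0.4543 0.2029 0.016 ] [[0.448, 0.238], [0.49, 0.21], [0.461, 0.168], [0.419, 0.196]]Traceback (most recent call last):
  File "<stdin>", line 15, in <module>
  File "<stdin>", line 8, in blob
    return _wrapfunc(a, 'argmax', axis=axis, out=out, **kwds)
    return bound(*args, **kwds)
ValueError: attempt to get argmax of an empty sequence
```

View pics/topcrop.png

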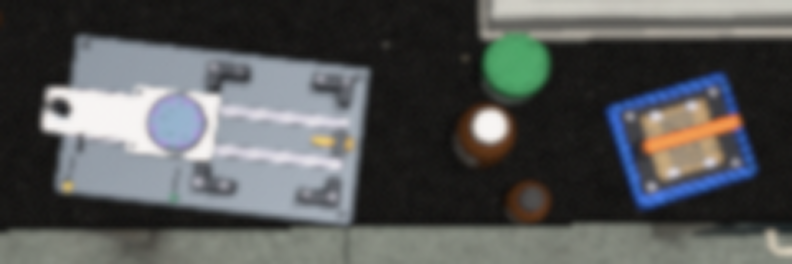

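The crop shows jig corners (77,36),(370,68),(352,223),(57,190), knob (60,106), wafer (176,122), tub lid (516,65), resist cap (490,127), dropper (529,198); home is to the right.

```bash
python3 - <<'E'
from h import *
p=manip.camera_params('top')
for n,u,v,z in [('c',77,36,.016),('c',370,68,.016),('c',352,223,.016),('c',57,190,.016),('knob',60,106,.067),('wafer',176,122,.038),('tub',516,65,.068),('resist',490,127,.114),('drop',529,198,.08),('tray',608,107,.014),('tray',722,75,.014),('tray',757,173,.014),('tray',645,208,.014),('bar',645,145,.057),('bar',742,122,.057)]:
    print(n,ray(p,195+(u-1)/3.3,155+(v-1)/3.3,z).round(4))
o,x,R=state();print(x,R.round(3).tolist())
E
```

```text
c [0.5384 0.2978 0.016 ]
c [0.5044 0.0179 0.016 ]
c [0.3565 0.0364 0.016 ]
c [0.3909 0.3143 0.016 ]
knob [0.4634 0.3013 0.067 ]
wafer [0.4514 0.1995 0.038 ]
tub [ 0.4968 -0.1166  0.068 ]
resist [ 0.4336 -0.0877  0.114 ]
drop [ 0.3732 -0.1243  0.08  ]
tray [ 0.4646 -0.2091  0.014 ]
tray [ 0.4944 -0.3196  0.014 ]
tray [ 0.3997 -0.349   0.014 ]
tray [ 0.3676 -0.2412  0.014 ]
bar [ 0.4227 -0.235   0.057 ]
bar [ 0.4431 -0.3256  0.057 ]
[ 0.21793279 -0.50438509  0.23046047] [[0.918, 0.397, -0.001], [0.397, -0.918, 0.002], [-0.0, -0.002, -1.0]]
```

```bash
python3 -m crank '[{"dx":36,"dy":-15,"dz":-5},{"dx":36,"dy":-15,"dz":-5},{"dx":36,"dy":-15,"dz":-5},{"dx":36,"dy":-15,"dz":-5}]'
python3 -m crank '[{"dx":36,"dy":-15},{"dx":36,"dy":-15},{"dx":36,"dy":-15},{"dx":36,"dy":-15},{"rz":-0.116}]'
python3 -m crank '[{"rz":-0.116},{"rz":-0.116},{"rz":-0.116},{"rz":-0.116},{"rz":-0.116}]'
python3 -m crank '[{"rz":-0.116},{"rz":-0.116},{"rz":-0.116},{"rz":-0.116},{"rz":-0.116}]'
python3 -m crank '[{"rz":-0.116},{},{}]'
python3 - <<'E'
from h import *
o,x,R=state();p,im=cam('wrist');save(im,'w1');print(x,R.round(3).tolist(),o['q'].round(2))
import pickle;pickle.dump((p,im),open('w1.pkl','wb'))
E
```

```text
[ 0.21793279 -0.50438509  0.23046047] [[0.918, 0.397, -0.001], [0.397, -0.918, 0.002], [-0.0, -0.002, -1.0]] [ 1.12  0.31  0.01  1.51 -0.    1.32 -0.03]schema error: expected keys dx, dy, dz, rx, ry, rz
schema error: expected keys dx, dy, dz, rx, ry, rz
schema error: expected keys dx, dy, dz, rx, ry, rz
schema error: expected keys dx, dy, dz, rx, ry, rz
schema error: expected keys dx, dy, dz, rx, ry, rz
```

View pics/w1.png

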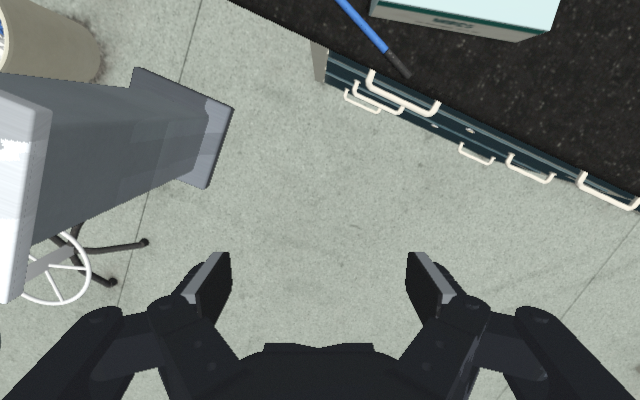

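The wrist picture only shows floor and the fingers because the moves were refused: every row needs all six keys.

```bash
python3 -m crank '[{"dx":36,"dy":-15,"dz":-5,"rx":0,"ry":0,"rz":0},{"dx":36,"dy":-15,"dz":-5,"rx":0,"ry":0,"rz":0},{"dx":36,"dy":-15,"dz":-5,"rx":0,"ry":0,"rz":0},{"dx":36,"dy":-15,"dz":-5,"rx":0,"ry":0,"rz":0}]'
python3 -m crank '[{"dx":36,"dy":-15,"dz":0,"rx":0,"ry":0,"rz":0},{"dx":36,"dy":-15,"dz":0,"rx":0,"ry":0,"rz":0},{"dx":36,"dy":-15,"dz":0,"rx":0,"ry":0,"rz":0},{"dx":36,"dy":-15,"dz":0,"rx":0,"ry":0,"rz":0}]'
python3 -m crank '[{"dx":0,"dy":0,"dz":0,"rx":0,"ry":0,"rz":-0.116},{"dx":0,"dy":0,"dz":0,"rx":0,"ry":0,"rz":-0.116},{"dx":0,"dy":0,"dz":0,"rx":0,"ry":0,"rz":-0.116},{"dx":0,"dy":0,"dz":0,"rx":0,"ry":0,"rz":-0.116}]'
python3 -m crank '[{"dx":0,"dy":0,"dz":0,"rx":0,"ry":0,"rz":-0.116},{"dx":0,"dy":0,"dz":0,"rx":0,"ry":0,"rz":-0.116},{"dx":0,"dy":0,"dz":0,"rx":0,"ry":0,"rz":-0.116},{"dx":0,"dy":0,"dz":0,"rx":0,"ry":0,"rz":-0.116}]'
python3 -m crank '[{"dx":0,"dy":0,"dz":0,"rx":0,"ry":0,"rz":-0.116},{"dx":0,"dy":0,"dz":0,"rx":0,"ry":0,"rz":-0.116},{"dx":0,"dy":0,"dz":0,"rx":0,"ry":0,"rz":-0.116},{"dx":0,"dy":0,"dz":0,"rx":0,"ry":0,"rz":-0.116},{"dx":0,"dy":0,"dz":0,"rx":0,"ry":0,"rz":0}]'
python3 - <<'E'
from h import *
o,x,R=state();p,im=cam('wrist');save(im,'w2');print(x,R.round(3).tolist(),o['q'].round(2))
import pickle;pickle.dump((p,im),open('w2.pkl','wb'))
E
```

```text
time_s: 0.53
eef_pos: [0.3272, -0.3913, 0.2513]
orientation: [-0.0, 0.979, 0.202, -0.0]
contact_force: [0.3, 0.1, 0.2]
gripper_width: 0.0855
time_s: 0.87
eef_pos: [0.4358, -0.2789, 0.2513]
orientation: [0.0, 0.979, 0.202, -0.0]
contact_force: [0.2, -0.5, 0.1]
gripper_width: 0.0854
time_s: 1.2
eef_pos: [0.435, -0.2801, 0.251]
orientation: [-0.0, 0.905, 0.425, -0.0]
contact_force: [1.2, 0.2, 0.1]
gripper_width: 0.0855
time_s: 1.53
eef_pos: [0.4347, -0.2804, 0.251]
orientation: [-0.0, 0.783, 0.622, -0.0]
contact_force: [-0.7, 0.4, 0.5]
gripper_width: 0.0857
time_s: 1.95
eef_pos: [0.4347, -0.2805, 0.251]
orientation: [-0.0, 0.621, 0.784, 0.0]
contact_force: [0.7, -0.6, 1.0]
gripper_width: 0.0855
[ 0.43471206 -0.28045896  0.25100931] [[-0.229, 0.973, -0.0], [0.973, 0.229, 0.0], [0.001, -0.0, -1.0]] [ 0.83  0.26 -0.37  1.55  0.09  1.35  0.69]
```

View pics/w2.png

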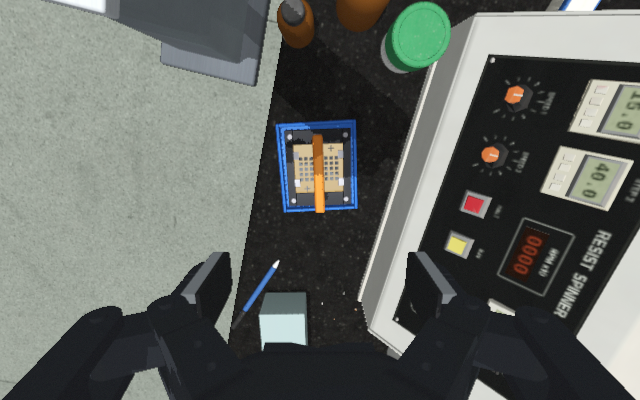

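The view shows the tray (277–357, 121–212) with the bar nearly vertical at column 319, rows 137–211, so the jaw yaw is about right.

```bash
python3 - <<'E'
from h import *
import pickle;p,im=pickle.load(open('w2.pkl','rb'))
hsv=cv2.cvtColor(im,cv2.COLOR_RGB2HSV)
def rect(lo,hi,z,n):
    m=np.zeros((400,640),np.uint8);m[115:218,270:364]=cv2.inRange(hsv[115:218,270:364],lo,hi)
    pts=cv2.findNonZero(m);b=cv2.boxPoints(cv2.minAreaRect(pts))
    w=np.array([ray(p,*q,z)[:2] for q in b]);c=w.mean(0)
    e=[w[1]-w[0],w[2]-w[1]];L=max(e,key=np.linalg.norm);L=L*np.sign(L[1])
    print(n,b.round(0).tolist(),c.round(4),[np.linalg.norm(k).round(4) for k in e],'yaw',np.arctan2(-L[0],L[1]).round(3))
rect((8,190,120),(16,255,255),.057,'bar');rect((105,150,60),(122,255,255),.014,'tray')
print((-p['R'].T@p['t']).round(4))
E
```

```text
bar [[312.0, 135.0], [322.0, 135.0], [324.0, 212.0], [315.0, 212.0]] [ 0.4362 -0.2777] [np.float64(0.0107), np.float64(0.0905)] yaw 0.27
tray [[275.0, 123.0], [355.0, 118.0], [360.0, 208.0], [280.0, 213.0]] [ 0.4348 -0.2775] [np.float64(0.0994), np.float64(0.117)] yaw 0.327
[ 0.4197 -0.2083  0.3936]
```

```bash
python3 -m crank '[{"dx":35,"dy":10,"dz":0,"rx":0,"ry":0,"rz":0},{"dx":35,"dy":10,"dz":0,"rx":0,"ry":0,"rz":0},{"dx":35,"dy":10,"dz":0,"rx":0,"ry":0,"rz":0},{"dx":35,"dy":10,"dz":0,"rx":0,"ry":0,"rz":0},{"dx":35,"dy":10,"dz":0,"rx":0,"ry":0,"rz":0}]'
python3 -m crank '[{"dx":35,"dy":10,"dz":0,"rx":0,"ry":0,"rz":0},{"dx":35,"dy":10,"dz":0,"rx":0,"ry":0,"rz":0},{"dx":35,"dy":10,"dz":0,"rx":0,"ry":0,"rz":0},{"dx":35,"dy":10,"dz":0,"rx":0,"ry":0,"rz":0},{"dx":35,"dy":10,"dz":0,"rx":0,"ry":0,"rz":0}]'
python3 -m crank '[{"dx":0,"dy":0,"dz":0,"rx":0,"ry":0,"rz":0.117},{"dx":0,"dy":0,"dz":0,"rx":0,"ry":0,"rz":0.117},{"dx":0,"dy":0,"dz":0,"rx":0,"ry":0,"rz":0.117},{"dx":0,"dy":0,"dz":0,"rx":0,"ry":0,"rz":0}]'
python3 - <<'E'
from h import *
o,x,R=state();p,im=cam('wrist');save(im,'w3');print(x,R.round(3).tolist(),o['q'].round(2))
import pickle;pickle.dump((p,im),open('w3.pkl','wb'))
E
```

```text
time_s: 2.42
eef_pos: [0.4436, -0.0971, 0.2513]
orientation: [0.0, 0.623, 0.782, -0.0]
contact_force: [1.0, -0.2, 0.5]
gripper_width: 0.0852
time_s: 2.83
eef_pos: [0.4526, 0.0846, 0.2515]
orientation: [0.0, 0.623, 0.782, 0.0]
contact_force: [-0.0, 0.7, 0.1]
gripper_width: 0.0852
time_s: 3.17
eef_pos: [0.4527, 0.0833, 0.2512]
orientation: [0.0, 0.75, 0.661, -0.0]
contact_force: [0.6, 0.1, 0.3]
gripper_width: 0.0855
[0.45271438 0.08329466 0.25122142] [[0.125, 0.992, -0.0], [0.992, -0.125, -0.0], [-0.0, -0.0, -1.0]] [ 0.32  0.16 -0.61  1.69  0.09  1.33 -0.43]
```

View pics/w3.png

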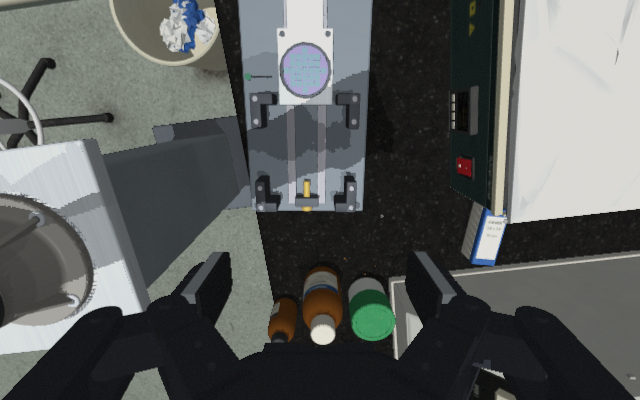

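Wafer at (305,69), posts around (262,110),(347,110),(266,192),(347,192), yellow stop at (307,195); the knob is out of view, so I derive it from the wafer.

```bash
python3 - <<'E'
from h import *
import pickle;p,im=pickle.load(open('w3.pkl','rb'))
for n,u,v,z in [('wafer',305,69,.038),('TLo',249,94,.054),('TRo',360,93,.054),('BLo',257,210,.054),('BRo',356,210,.054),('railtop',291,106,.02),('railbot',291,203,.02),('edgeTop',372,5,.016),('edgeBot',364,211,.016)]:
    print(n,ray(p,u,v,z).round(4))
E
```

```text
wafer [0.4546 0.2018 0.038 ]
TLo [0.3918 0.1827 0.054 ]
TRo [0.5106 0.1689 0.054 ]
BLo [0.3762 0.0517 0.054 ]
BRo [0.4947 0.0369 0.054 ]
railtop [0.432  0.1657 0.02  ]
railbot [0.4137 0.0452 0.02  ]
edgeTop [0.5366 0.2601 0.016 ]
edgeBot [0.5087 0.0208 0.016 ]
```

```bash
python3 -m crank '[{"dx":37,"dy":-2.4,"dz":0,"rx":0,"ry":0,"rz":0},{"dx":37,"dy":-2.4,"dz":0,"rx":0,"ry":0,"rz":0},{"dx":37,"dy":-2.4,"dz":0,"rx":0,"ry":0,"rz":0},{"dx":37,"dy":-2.4,"dz":0,"rx":0,"ry":0,"rz":0},{"dx":37,"dy":-2.4,"dz":0,"rx":0,"ry":0,"rz":0}]'
python3 -m crank '[{"dx":36,"dy":-2.4,"dz":0,"rx":0,"ry":0,"rz":0},{"dx":0,"dy":0,"dz":40,"rx":0,"ry":0,"rz":0},{"dx":0,"dy":0,"dz":40,"rx":0,"ry":0,"rz":0},{"dx":0,"dy":0,"dz":40,"rx":0,"ry":0,"rz":0},{"dx":0,"dy":0,"dz":0,"rx":0,"ry":0,"rz":0}]'
python3 - <<'E'
from h import *
o,x,R=state();p,im=cam('wrist');save(im,'w4');print(x,R.round(3).tolist(),o['q'].round(2))
print('knob pred',proj(p,[.466,.304,.067]))
import pickle;pickle.dump((p,im),open('w4.pkl','wb'))
E
```

```text
time_s: 3.63
eef_pos: [0.4636, 0.2692, 0.2513]
orientation: [0.0, 0.749, 0.663, 0.0]
contact_force: [0.4, -0.6, 0.2]
gripper_width: 0.0857
time_s: 4.05
eef_pos: [0.4605, 0.2992, 0.123]
orientation: [-0.001, 0.748, 0.663, -0.009]
contact_force: [-0.8, -1.2, -1.7]
gripper_width: 0.0855
[0.4604833  0.29920986 0.12300423] [[0.12, 0.993, -0.014], [0.993, -0.12, -0.01], [-0.012, -0.013, -1.0]] [-0.12  0.49 -0.67  1.64  0.33  1.15 -1.  ]
knob pred (np.float64(323.5903489988315), np.float64(211.40821926604357))
```

View pics/w4.png

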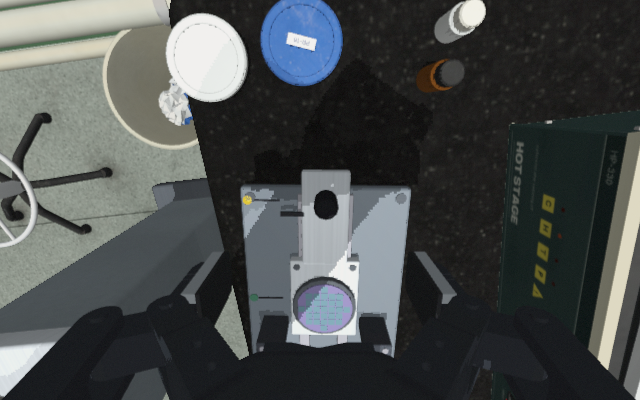

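Knob head at about (325,203), close to the predicted (324,211).

```bash
python3 -m crank '[{"dx":0,"dy":0,"dz":0,"rx":0,"ry":0,"rz":0}]'
python3 - <<'E'
from h import *
import pickle;p,im=pickle.load(open('w4.pkl','rb'))
g=im.max(2); m=np.zeros_like(g); m[185:225,304:346]=(g[185:225,304:346]<60)*255
n,l,s,c=cv2.connectedComponentsWithStats(m); k=1+np.argmax(s[1:,4]);print(s[k],c[k])
o,x,R=state(); print(x,R.round(4).tolist())
K=ray(p,c[k][0],c[k][1]-2,.067);print('knob',K)
print('wafer',ray(p,324,305,.038))
T=np.array([K[0],K[1],.038]);print('delta tool mm',(R.T@(T-x)*1000).round(1))
# rotation correction to level, tool y at azimuth -0.12
Rt=np.array([[.1197,.9928,0],[.9928,-.1197,0],[0,0,-1]]);print('rotvec',Ro.from_matrix(R.T@Rt).as_rotvec().round(4))
E
```

```text
time_s: 4.18
eef_pos: [0.4661, 0.3043, 0.1323]
orientation: [-0.0, 0.749, 0.663, 0.0]
contact_force: [0.9, 1.0, 0.7]
gripper_width: 0.0854
[314 190  24  29 553] [325.38336347 204.32188065]
[0.46606538 0.30434158 0.13231187] [[0.1217, 0.9926, 0.0004], [0.9926, -0.1217, 0.0008], [0.0008, 0.0003, -1.0]]
knob [0.46800614 0.31055099 0.067     ]
wafer [0.45521504 0.2048671  0.038     ]
delta tool mm [ 6.3  1.1 94.3]
rotvec [ 0.0003 -0.0008 -0.002 ]
```

```bash
python3 -m crank '[{"dx":3,"dy":1,"dz":24,"rx":0,"ry":0,"rz":0},{"dx":0,"dy":0,"dz":24,"rx":0,"ry":0,"rz":0},{"dx":0,"dy":0,"dz":24,"rx":0,"ry":0,"rz":0},{"dx":0,"dy":0,"dz":22,"rx":0,"ry":0,"rz":0},{"dx":0,"dy":0,"dz":0,"rx":0,"ry":0,"rz":0}]'
python3 -m crank '[{"dx":0,"dy":0,"dz":0,"rx":0,"ry":0,"rz":0},{"dx":0,"dy":0,"dz":0,"rx":0,"ry":0,"rz":0},{"dx":0,"dy":0,"dz":0,"rx":0,"ry":0,"rz":0},{"dx":0,"dy":0,"dz":0,"rx":0,"ry":0,"rz":0},{"dx":0,"dy":0,"dz":0,"rx":0,"ry":0,"rz":0}]' 0 30
python3 -m crank '[{"dx":0,"dy":0,"dz":0,"rx":0,"ry":0,"rz":0},{"dx":0,"dy":0,"dz":0,"rx":0,"ry":0,"rz":0},{"dx":0,"dy":0,"dz":0,"rx":0,"ry":0,"rz":0}]'
```

```text
time_s: 4.6
eef_pos: [0.4669, 0.3061, 0.0367]
orientation: [0.0, 0.749, 0.662, -0.001]
contact_force: [-0.6, -1.2, 0.1]
gripper_width: 0.0854
time_s: 5.02
eef_pos: [0.4677, 0.3077, 0.0388]
orientation: [0.0, 0.749, 0.663, 0.001]
contact_force: [0.1, -0.7, 0.9]
gripper_width: 0.026
time_s: 5.27
eef_pos: [0.4661, 0.308, 0.0386]
orientation: [-0.0, 0.749, 0.663, 0.0]
contact_force: [-2.3, -1.4, 6.4]
gripper_width: 0.0168
```

```bash
python3 -m crank '[{"dx":-16,"dy":0,"dz":0,"rx":0,"ry":0,"rz":0},{"dx":-16,"dy":0,"dz":0,"rx":0,"ry":0,"rz":0},{"dx":-16,"dy":0,"dz":0,"rx":0,"ry":0,"rz":0},{"dx":-16,"dy":0,"dz":0,"rx":0,"ry":0,"rz":0},{"dx":-16,"dy":0,"dz":0,"rx":0,"ry":0,"rz":0}]'
python3 -m crank '[{"dx":-2,"dy":0,"dz":0,"rx":0,"ry":0,"rz":0},{"dx":-2,"dy":0,"dz":0,"rx":0,"ry":0,"rz":0},{"dx":-1,"dy":0,"dz":0,"rx":0,"ry":0,"rz":0},{"dx":0,"dy":0,"dz":0,"rx":0,"ry":0,"rz":0}]'
python3 -m crank '[{"dx":-2,"dy":0,"dz":0,"rx":0,"ry":0,"rz":0},{"dx":-2,"dy":0,"dz":0,"rx":0,"ry":0,"rz":0},{"dx":0,"dy":0,"dz":0,"rx":0,"ry":0,"rz":0}]'
python3 -m crank '[{"dx":-1,"dy":0,"dz":0,"rx":0,"ry":0,"rz":0},{"dx":-1,"dy":0,"dz":0,"rx":0,"ry":0,"rz":0},{"dx":0,"dy":0,"dz":0,"rx":0,"ry":0,"rz":0}]'
```

```text
time_s: 5.68
eef_pos: [0.4562, 0.2304, 0.0386]
orientation: [-0.002, 0.748, 0.663, 0.002]
contact_force: [-3.1, 3.4, 4.9]
gripper_width: 0.017
time_s: 6.02
eef_pos: [0.4554, 0.2244, 0.0386]
orientation: [-0.001, 0.749, 0.663, 0.0]
contact_force: [-3.2, 1.7, 6.8]
gripper_width: 0.0167
time_s: 6.27
eef_pos: [0.455, 0.2208, 0.0386]
orientation: [-0.001, 0.748, 0.663, 0.001]
contact_force: [-3.1, 2.5, 6.7]
gripper_width: 0.017
time_s: 6.52
eef_pos: [0.4547, 0.219, 0.0385]
orientation: [-0.001, 0.748, 0.663, 0.001]
contact_force: [-3.1, 2.1, 6.4]
gripper_width: 0.0168
```

```bash
python3 -m crank '[{"dx":-2,"dy":0,"dz":0,"rx":0,"ry":0,"rz":0},{"dx":-1,"dy":0,"dz":0,"rx":0,"ry":0,"rz":0},{"dx":0,"dy":0,"dz":0,"rx":0,"ry":0,"rz":0}]'
python3 -m crank '[{"dx":-1,"dy":0,"dz":0,"rx":0,"ry":0,"rz":0},{"dx":-1,"dy":0,"dz":0,"rx":0,"ry":0,"rz":0},{"dx":0,"dy":0,"dz":0,"rx":0,"ry":0,"rz":0}]'
python3 -m crank '[{"dx":-1,"dy":0,"dz":0,"rx":0,"ry":0,"rz":0},{"dx":-1,"dy":0,"dz":0,"rx":0,"ry":0,"rz":0},{"dx":0,"dy":0,"dz":0,"rx":0,"ry":0,"rz":0}]'
```

```text
time_s: 6.77
eef_pos: [0.4544, 0.2163, 0.0386]
orientation: [-0.001, 0.748, 0.663, 0.001]
contact_force: [-3.9, 2.4, 5.9]
gripper_width: 0.0166
time_s: 7.02
eef_pos: [0.4544, 0.2163, 0.0386]
orientation: [-0.002, 0.748, 0.664, 0.002]
contact_force: [-2.3, 5.3, 3.7]
gripper_width: 0.0168
time_s: 7.27
eef_pos: [0.4544, 0.2164, 0.0387]
orientation: [-0.003, 0.748, 0.664, 0.004]
contact_force: [-1.4, 8.6, -0.5]
gripper_width: 0.0167
```

```bash
python3 -m crank '[{"dx":-1,"dy":0,"dz":0,"rx":0,"ry":0,"rz":0},{"dx":-1,"dy":0,"dz":0,"rx":0,"ry":0,"rz":0},{"dx":0,"dy":0,"dz":0,"rx":0,"ry":0,"rz":0}]'
python3 -m crank '[{"dx":6,"dy":0,"dz":0,"rx":0,"ry":0,"rz":0},{"dx":0,"dy":0,"dz":0,"rx":0,"ry":0,"rz":0},{"dx":0,"dy":0,"dz":0,"rx":0,"ry":0,"rz":0},{"dx":0,"dy":0,"dz":0,"rx":0,"ry":0,"rz":0},{"dx":0,"dy":0,"dz":0,"rx":0,"ry":0,"rz":0}]' 50
python3 -m crank '[{"dx":0,"dy":0,"dz":-25,"rx":0,"ry":0,"rz":0},{"dx":0,"dy":0,"dz":-35,"rx":0,"ry":0,"rz":0},{"dx":-20,"dy":0,"dz":-35,"rx":0,"ry":0,"rz":0},{"dx":-35,"dy":0,"dz":-25,"rx":0,"ry":0,"rz":0},{"dx":-35,"dy":0,"dz":0,"rx":0,"ry":0,"rz":0}]'
python3 -m crank '[{"dx":-17,"dy":0,"dz":0,"rx":0,"ry":0,"rz":0},{"dx":0,"dy":0,"dz":0,"rx":0,"ry":0,"rz":0},{"dx":0,"dy":0,"dz":0,"rx":0,"ry":0,"rz":0}]'
python3 - <<'E'
from h import *
o,x,R=state();p,im=cam('wrist');save(im,'w5');print(x,R.round(4).tolist())
import pickle;pickle.dump((p,im),open('w5.pkl','wb'))
save(cv2.resize(im[60:360,180:480],None,fx=2,fy=2,interpolation=cv2.INTER_CUBIC),'w5c')
E
```

```text
time_s: 7.52
eef_pos: [0.4544, 0.2164, 0.0387]
orientation: [-0.004, 0.747, 0.664, 0.006]
contact_force: [0.5, 12.0, -2.8]
gripper_width: 0.017
time_s: 7.93
eef_pos: [0.4555, 0.2126, 0.0371]
orientation: [0.0, 0.749, 0.662, -0.0]
contact_force: [0.1, -0.6, -0.4]
gripper_width: 0.0501
time_s: 8.35
eef_pos: [0.4481, 0.1273, 0.1619]
orientation: [0.003, 0.748, 0.664, 0.005]
contact_force: [1.7, -0.0, -0.4]
gripper_width: 0.0498
time_s: 8.6
eef_pos: [0.4425, 0.1067, 0.1565]
orientation: [0.0, 0.75, 0.661, -0.0]
contact_force: [-0.1, 0.6, -1.1]
gripper_width: 0.0497
[0.44248934 0.10674102 0.15653515] [[0.1258, 0.9921, 0.0001], [0.9921, -0.1258, -0.001], [-0.001, 0.0003, -1.0]]
```

View pics/w5c.png

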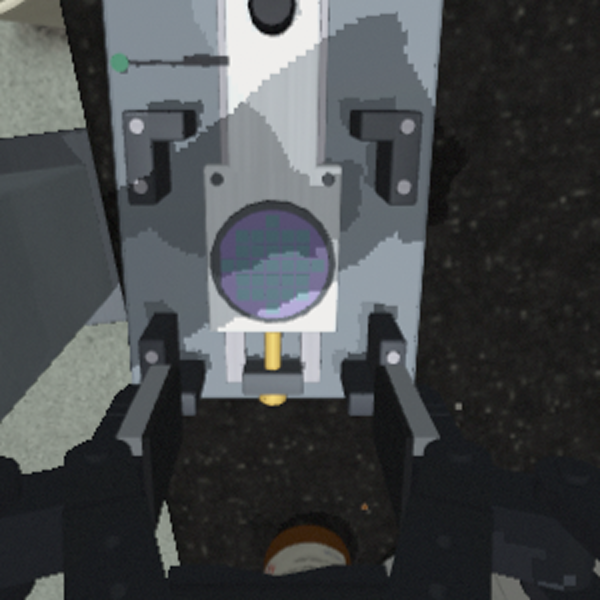

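The carriage sits at the yellow stop, wafer centre at crop (272,259) amid the posts. Computing the wafer and post positions.

```bash
python3 - <<'E'
from h import *
import pickle;p,im=pickle.load(open('w5.pkl','rb'))
f=lambda u,v:(180+(u-.5)/2,60+(v-.5)/2)
W=[ray(p,*f(u,v),.038) for u,v in [(210,260),(335,260),(272,199),(272,321)]]
print('wafer',np.round([(W[0]+W[1])/2,(W[2]+W[3])/2],4),np.linalg.norm(W[0]-W[1]),np.linalg.norm(W[2]-W[3]))
D={n:ray(p,*f(u,v),.054)[:2] for n,u,v in [('TL',136,126),('TL2',140,188),('TR',407,126),('TR2',404,188),('BL',151,357),('BR',393,357)]}
print({k:v.round(4).tolist() for k,v in D.items()})
for a,b in [('TL','TL2'),('TR','TR2'),('TR2','BR'),('TL2','BL')]:
    d=D[a]-D[b];print(a,b,np.arctan2(d[0],d[1]).round(3),np.linalg.norm(d).round(4))
for a,b in [('TL','TR'),('TL2','TR2'),('BL','BR')]:
    d=D[b]-D[a];print(a,b,np.arctan2(-d[1],d[0]).round(3),np.linalg.norm(d).round(4),((D[a]+D[b])/2).round(4))
print('sym centre',((D['TL2']+D['TR2']+D['BL']+D['BR'])/4).round(4))
print('knob',ray(p,*f(271,8),.067))
E
```

```text
wafer [[0.443  0.1119 0.038 ]
 [0.4427 0.1111 0.038 ]] 0.05674161913007965 0.05732181849911883
{'TL': [0.3966, 0.1777], 'TL2': [0.3935, 0.1532], 'TR': [0.5039, 0.1643], 'TR2': [0.5012, 0.1398], 'BL': [0.384, 0.0783], 'BR': [0.4916, 0.0648]}
TL TL2 0.127 0.0247
TR TR2 0.111 0.0247
TR2 BR 0.127 0.0756
TL2 BL 0.126 0.0755
TL TR 0.124 0.1081 [0.4502 0.171 ]
TL2 TR2 0.124 0.1085 [0.4473 0.1465]
BL BR 0.125 0.1084 [0.4378 0.0716]
sym centre [0.4425 0.109 ]
knob [0.45539865 0.21211776 0.067     ]
```

```bash
python3 -m crank '[{"dx":0,"dy":0,"dz":-31,"rx":0,"ry":0,"rz":0},{"dx":0,"dy":0,"dz":-31,"rx":0,"ry":0,"rz":0},{"dx":0,"dy":0,"dz":-32,"rx":0,"ry":0,"rz":0},{"dx":-38,"dy":4,"dz":0,"rx":0,"ry":0,"rz":0},{"dx":-38,"dy":4,"dz":0,"rx":0,"ry":0,"rz":0}]'
python3 -m crank '[{"dx":-38,"dy":4,"dz":0,"rx":0,"ry":0,"rz":0},{"dx":-38,"dy":4,"dz":0,"rx":0,"ry":0,"rz":0},{"dx":-38,"dy":4,"dz":0,"rx":0,"ry":0,"rz":0},{"dx":-38,"dy":4,"dz":0,"rx":0,"ry":0,"rz":0},{"dx":-38,"dy":4,"dz":0,"rx":0,"ry":0,"rz":0}]'
python3 -m crank '[{"dx":-38,"dy":4,"dz":0,"rx":0,"ry":0,"rz":0},{"dx":-38,"dy":4,"dz":0,"rx":0,"ry":0,"rz":0},{"dx":-40,"dy":5,"dz":0,"rx":0,"ry":0,"rz":0},{"dx":0,"dy":0,"dz":0,"rx":0,"ry":0,"rz":-0.099},{"dx":0,"dy":0,"dz":0,"rx":0,"ry":0,"rz":-0.099}]'
python3 -m crank '[{"dx":0,"dy":0,"dz":30,"rx":0,"ry":0,"rz":-0.099},{"dx":0,"dy":0,"dz":30,"rx":0,"ry":0,"rz":-0.099},{"dx":0,"dy":0,"dz":30,"rx":0,"ry":0,"rz":0},{"dx":0,"dy":0,"dz":0,"rx":0,"ry":0,"rz":0},{"dx":0,"dy":0,"dz":0,"rx":0,"ry":0,"rz":0}]'
cat > bar.py <<'E'
from h import *
o,x,R=state();p,im=cam('wrist');print(x,R.round(4).tolist())
hsv=cv2.cvtColor(im,cv2.COLOR_RGB2HSV)
m=cv2.inRange(hsv,(8,190,100),(16,255,255));m[:,:240]=0;m[:,400:]=0;m[:80]=0;m[320:]=0
n,l,s,c=cv2.connectedComponentsWithStats(m);k=1+np.argmax(s[1:,4]);pts=cv2.findNonZero((l==k).astype(np.uint8))
b=cv2.boxPoints(cv2.minAreaRect(pts));w=np.array([ray(p,*q,.057)[:2] for q in b]);e=[w[1]-w[0],w[2]-w[1]];L=max(e,key=np.linalg.norm);L=L*np.sign(L[1])
print(b.round(0).tolist(),w.mean(0).round(4),[np.linalg.norm(q).round(4) for q in e],'yaw',np.arctan2(-L[0],L[1]).round(3),'tool yaw',np.arctan2(R[1,1],R[0,1]))
print('delta tool',(R.T@(np.r_[w.mean(0),.032]-x)*1000).round(1));save(im,'w6')
save(im[60:360,170:470].repeat(2,0).repeat(2,1),'w6c')
E
python3 bar.py
```

```text
time_s: 9.07
eef_pos: [0.4429, 0.0364, 0.253]
orientation: [0.001, 0.745, 0.667, 0.003]
contact_force: [0.9, -1.4, -0.9]
gripper_width: 0.0502
time_s: 9.48
eef_pos: [0.4384, -0.1589, 0.2504]
orientation: [-0.0, 0.748, 0.664, 0.0]
contact_force: [1.4, 0.6, -0.6]
gripper_width: 0.0499
time_s: 9.9
eef_pos: [0.4368, -0.2776, 0.2493]
orientation: [-0.001, 0.679, 0.734, 0.0]
contact_force: [0.5, 0.3, 0.1]
gripper_width: 0.05
time_s: 10.32
eef_pos: [0.4365, -0.2737, 0.1592]
orientation: [-0.002, 0.603, 0.798, 0.0]
contact_force: [0.5, -0.3, -0.0]
gripper_width: 0.0504
[ 0.43646691 -0.27370291  0.15915925] [[-0.2727, 0.9621, -0.0031], [0.9621, 0.2727, 0.0032], [0.0039, -0.0022, -1.0]]
[[308.0, 252.0], [309.0, 151.0], [322.0, 151.0], [321.0, 252.0]] [ 0.4362 -0.2774] [np.float64(0.0912), np.float64(0.0105)] yaw 0.258 tool yaw 0.27624713998524447
delta tool [ -4.   -1.  127.1]
```

View pics/w6c.png

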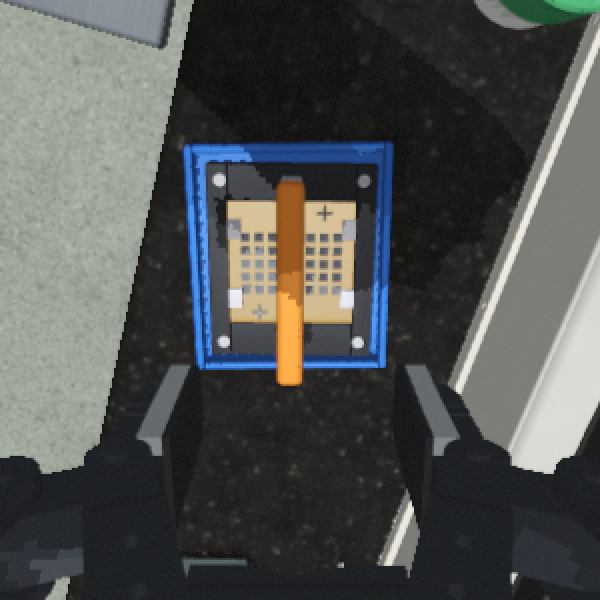

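Bar is straight between the fingers (crop column 290, rows 180–385), yaw within 0.02 of the tool. Descend and grip.

```bash
python3 -m crank '[{"dx":-4,"dy":-1,"dz":30,"rx":0,"ry":0,"rz":0.015},{"dx":0,"dy":0,"dz":30,"rx":0,"ry":0,"rz":0},{"dx":0,"dy":0,"dz":30,"rx":0,"ry":0,"rz":0},{"dx":0,"dy":0,"dz":20,"rx":0,"ry":0,"rz":0},{"dx":0,"dy":0,"dz":17,"rx":0,"ry":0,"rz":0}]'
python3 -m crank '[{"dx":0,"dy":0,"dz":0,"rx":0,"ry":0,"rz":0},{"dx":0,"dy":0,"dz":0,"rx":0,"ry":0,"rz":0},{"dx":0,"dy":0,"dz":0,"rx":0,"ry":0,"rz":0}]'
python3 -m crank '[{"dx":0,"dy":0,"dz":0,"rx":0,"ry":0,"rz":0},{"dx":0,"dy":0,"dz":0,"rx":0,"ry":0,"rz":0},{"dx":0,"dy":0,"dz":0,"rx":0,"ry":0,"rz":0},{"dx":0,"dy":0,"dz":0,"rx":0,"ry":0,"rz":0},{"dx":0,"dy":0,"dz":0,"rx":0,"ry":0,"rz":0}]' 0 60
python3 -m crank '[{"dx":0,"dy":0,"dz":0,"rx":0,"ry":0,"rz":0},{"dx":0,"dy":0,"dz":0,"rx":0,"ry":0,"rz":0},{"dx":0,"dy":0,"dz":0,"rx":0,"ry":0,"rz":0},{"dx":0,"dy":0,"dz":0,"rx":0,"ry":0,"rz":0}]'
python3 -c "
from h import *
o,x,R=state();print(x.round(4),R.round(4).tolist())"
```

```text
time_s: 10.78
eef_pos: [0.4387, -0.2802, 0.0342]
orientation: [0.002, 0.61, 0.793, 0.0]
contact_force: [-0.7, -0.2, -0.0]
gripper_width: 0.0497
time_s: 11.03
eef_pos: [0.4392, -0.2806, 0.0359]
orientation: [0.002, 0.61, 0.793, 0.0]
contact_force: [0.0, 0.2, -0.4]
gripper_width: 0.0504
time_s: 11.45
eef_pos: [0.437, -0.2804, 0.0348]
orientation: [0.001, 0.61, 0.792, -0.0]
contact_force: [-2.0, 0.2, 5.8]
gripper_width: 0.0109
time_s: 11.78
eef_pos: [0.437, -0.2805, 0.0348]
orientation: [0.001, 0.61, 0.792, -0.001]
contact_force: [-2.9, 0.2, 6.0]
gripper_width: 0.0106
[ 0.437  -0.2805  0.0348] [[-0.2559, 0.9667, 0.0005], [0.9667, 0.2559, -0.0016], [-0.0017, 0.0, -1.0]]
```

```bash
python3 -m crank '[{"dx":0,"dy":0,"dz":-6,"rx":0,"ry":0,"rz":0},{"dx":0,"dy":0,"dz":-8,"rx":0,"ry":0,"rz":0},{"dx":0,"dy":0,"dz":-12,"rx":0,"ry":0,"rz":0},{"dx":0,"dy":0,"dz":-16,"rx":0,"ry":0,"rz":0},{"dx":0,"dy":0,"dz":-16,"rx":0,"ry":0,"rz":0}]'
python3 -m crank '[{"dx":0,"dy":0,"dz":-22,"rx":0,"ry":0,"rz":0},{"dx":0,"dy":0,"dz":-22,"rx":0,"ry":0,"rz":0},{"dx":0,"dy":0,"dz":-22,"rx":0,"ry":0,"rz":0},{"dx":0,"dy":0,"dz":-22,"rx":0,"ry":0,"rz":0},{"dx":0,"dy":0,"dz":-22,"rx":0,"ry":0,"rz":0}]'
python3 -m crank '[{"dx":0,"dy":0,"dz":-18,"rx":0,"ry":0,"rz":0},{"dx":0,"dy":0,"dz":-12,"rx":0,"ry":0,"rz":0},{"dx":0,"dy":0,"dz":-6,"rx":0,"ry":0,"rz":0},{"dx":0,"dy":0,"dz":0,"rx":0,"ry":0,"rz":0},{"dx":0,"dy":0,"dz":0,"rx":0,"ry":0,"rz":0}]'
python3 - <<'E'
from h import *
o,x,R=state();p,im=cam('wrist');print(x.round(4),R.round(4).tolist())
p2,i2=cam('side')
save(np.hstack([im[60:360,170:470],i2[60:260,300:500].repeat(3,0).repeat(3,1)[::2,::2]]),'lift')
E
```

```text
time_s: 12.2
eef_pos: [0.4363, -0.2791, 0.0919]
orientation: [-0.001, 0.61, 0.793, 0.0]
contact_force: [0.2, -0.2, -3.1]
gripper_width: 0.0107
time_s: 12.62
eef_pos: [0.4365, -0.2791, 0.2027]
orientation: [-0.0, 0.61, 0.793, 0.0]
contact_force: [0.4, -0.8, -3.5]
gripper_width: 0.0105
time_s: 13.03
eef_pos: [0.4365, -0.2793, 0.237]
orientation: [-0.0, 0.61, 0.793, -0.0]
contact_force: [0.6, -0.2, -3.6]
gripper_width: 0.0106
[ 0.4365 -0.2793  0.237 ] [[-0.2564, 0.9666, -0.0008], [0.9666, 0.2564, 0.0006], [0.0008, -0.0006, -1.0]]
```

View pics/lift.png

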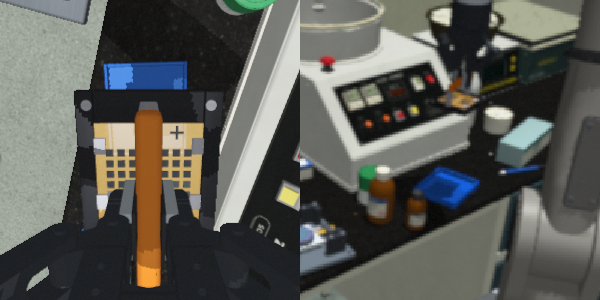

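Mask is held and level in both views; the bottles stand undisturbed. Check the mask's offset in the tool frame from its far corner dots, and work out the transfer.

```bash
python3 - <<'E'
from h import *
o,x,R=state();p=manip.camera_params('wrist')
zt=x[2]-.0308+.008
d=[ray(p,u,v,zt) for u,v in [(256,165),(381,165)]]
t=[(R.T@(q-x)*1000).round(1).tolist() for q in d];print('far dots tool',t)
# dots in tray, camera then
Rw=np.array([[-0.2727,0.9621,-0.0031],[0.9621,0.2727,0.0032],[0.0039,-0.0022,-1.0]]);xw=np.array([.43647,-.27370,.15916])
Rc=p['R']@R; tc=p['R']@x+p['t']; pw=dict(p); pw['R']=Rc@Rw.T; pw['t']=tc-pw['R']@xw
D=np.array([ray(pw,170+u/2,60+v/2,.012) for u,v in [(219,181),(363,181),(224,342),(358,342)]])
c=D.mean(0);print('mask centre from dots',c.round(4),'half y',np.linalg.norm((D[:2].mean(0)-D[2:].mean(0)))/2,'half x',np.linalg.norm(D[0]-D[1])/2)
e=D[:2].mean(0)-D[2:].mean(0);print('yaw',np.arctan2(-e[0],e[1]))
tgt=np.array([.4428,.1105]);ya=np.array([.125,.992]);T=tgt-ya*.0032
dl=np.r_[T,x[2]]-x;print('T',T,'delta tool mm',(R.T@dl*1000).round(1))
E
```

```text
far dots tool [[44.2, -33.1, 23.0], [44.4, 37.1, 22.8]]
mask centre from dots [ 0.4368 -0.279   0.012 ] half y 0.042024802336246087 half x 0.03490258215417529
yaw 0.2754373366491355
T [0.4424    0.1073256] delta tool mm [372.  105.3   0.6]
```

```bash
python3 -m crank '[{"dx":12,"dy":3.5,"dz":0,"rx":0,"ry":0,"rz":0},{"dx":24,"dy":7,"dz":0,"rx":0,"ry":0,"rz":0},{"dx":30,"dy":8.5,"dz":0,"rx":0,"ry":0,"rz":0},{"dx":30,"dy":8.5,"dz":0,"rx":0,"ry":0,"rz":0},{"dx":30,"dy":8.5,"dz":0,"rx":0,"ry":0,"rz":0}]'
python3 -m crank '[{"dx":30,"dy":8.5,"dz":0,"rx":0,"ry":0,"rz":0},{"dx":30,"dy":8.5,"dz":0,"rx":0,"ry":0,"rz":0},{"dx":30,"dy":8.5,"dz":0,"rx":0,"ry":0,"rz":0},{"dx":30,"dy":8.5,"dz":0,"rx":0,"ry":0,"rz":0},{"dx":30,"dy":8.5,"dz":0,"rx":0,"ry":0,"rz":0}]'
python3 -m crank '[{"dx":30,"dy":8.5,"dz":0,"rx":0,"ry":0,"rz":0},{"dx":30,"dy":8.5,"dz":0,"rx":0,"ry":0,"rz":0},{"dx":24,"dy":6.8,"dz":0,"rx":0,"ry":0,"rz":0},{"dx":12,"dy":3,"dz":0,"rx":0,"ry":0,"rz":0}]'
python3 -m crank '[{"dx":0,"dy":0,"dz":0,"rx":0,"ry":0,"rz":0.064},{"dx":0,"dy":0,"dz":0,"rx":0,"ry":0,"rz":0.08},{"dx":0,"dy":0,"dz":0,"rx":0,"ry":0,"rz":0.08},{"dx":0,"dy":0,"dz":0,"rx":0,"ry":0,"rz":0.08},{"dx":0,"dy":0,"dz":0,"rx":0,"ry":0,"rz":0.08}]'
python3 -m crank '[{"dx":0,"dy":0,"dz":20,"rx":0,"ry":0,"rz":0},{"dx":0,"dy":0,"dz":30,"rx":0,"ry":0,"rz":0},{"dx":0,"dy":0,"dz":30,"rx":0,"ry":0,"rz":0},{"dx":0,"dy":0,"dz":30,"rx":0,"ry":0,"rz":0},{"dx":0,"dy":0,"dz":15,"rx":0,"ry":0,"rz":0}]'
python3 -m crank '[{"dx":0,"dy":0,"dz":0,"rx":0,"ry":0,"rz":0},{"dx":0,"dy":0,"dz":0,"rx":0,"ry":0,"rz":0},{"dx":0,"dy":0,"dz":0,"rx":0,"ry":0,"rz":0},{"dx":0,"dy":0,"dz":0,"rx":0,"ry":0,"rz":0}]'
python3 - <<'E'
from h import *
o,x,R=state();p,im=cam('wrist');print(x.round(4),R.round(4).tolist())
T=np.array([.4424,.1073,x[2]]);print('to go',(R.T@(T-x)*1000).round(1),'yaw',np.arctan2(R[1,1],R[0,1]))
import pickle;pickle.dump((p,im),open('w7.pkl','wb'))
save(cv2.resize(im[60:320,170:470],None,fx=2.3,fy=2.3,interpolation=cv2.INTER_CUBIC),'w7')
E
```

```text
time_s: 13.55
eef_pos: [0.4385, -0.146, 0.2367]
orientation: [-0.001, 0.61, 0.793, 0.0]
contact_force: [0.7, -0.5, -3.0]
gripper_width: 0.0106
time_s: 13.97
eef_pos: [0.4407, 0.0098, 0.2369]
orientation: [-0.001, 0.609, 0.793, -0.0]
contact_force: [0.9, -0.4, -3.5]
gripper_width: 0.0107
time_s: 14.3
eef_pos: [0.4413, 0.1126, 0.2372]
orientation: [-0.001, 0.607, 0.795, 0.001]
contact_force: [-0.1, -0.3, -2.5]
gripper_width: 0.0107
time_s: 14.72
eef_pos: [0.4419, 0.1078, 0.2367]
orientation: [-0.001, 0.751, 0.661, -0.001]
contact_force: [0.5, -0.7, -3.5]
gripper_width: 0.0106
time_s: 15.13
eef_pos: [0.4393, 0.1067, 0.1087]
orientation: [-0.002, 0.75, 0.662, -0.003]
contact_force: [-0.6, 0.2, -3.5]
gripper_width: 0.0103
time_s: 15.47
eef_pos: [0.4446, 0.1077, 0.1141]
orientation: [0.001, 0.75, 0.662, 0.002]
contact_force: [0.2, 0.4, -1.5]
gripper_width: 0.0107
[0.4446 0.1077 0.1141] [[0.1244, 0.9922, 0.0034], [0.9922, -0.1244, 0.0007], [0.0011, 0.0033, -1.0]]
to go [-0.7 -2.1 -0. ] yaw -0.1246791136777202
```

View pics/w7.png

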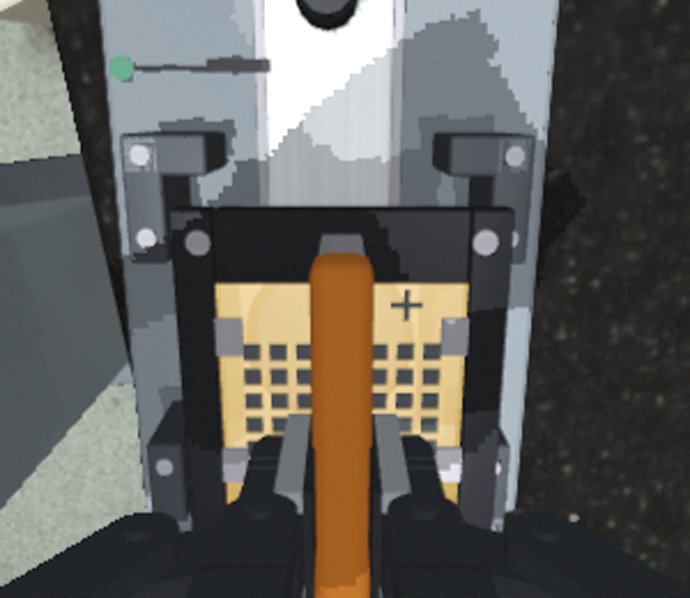

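```bash
python3 -m crank '[{"dx":0,"dy":0,"dz":0,"rx":0,"ry":0,"rz":0},{"dx":0,"dy":0,"dz":0,"rx":0,"ry":0,"rz":0},{"dx":0,"dy":0,"dz":0,"rx":0,"ry":0,"rz":0}]'; python3 -c "
from h import *
o,x,R=state();print(x.round(4),R.round(4).tolist())"
```

```text
time_s: 15.77
eef_pos: [0.4437, 0.1069, 0.113]
orientation: [0.0, 0.75, 0.661, 0.0]
contact_force: [-0.9, -0.3, -3.2]
gripper_width: 0.0106
[0.4437 0.1069 0.113 ] [[0.1248, 0.9922, 0.0011], [0.9922, -0.1248, -0.0], [0.0001, 0.0011, -1.0]]
```

Mask above the nest: its far dots at (197,243),(485,242), post dots at (140,155),(515,156),(147,238),(165,467). Square by eye, slightly right of centre.

```bash
python3 - <<'E'
from h import *
import pickle;p,im=pickle.load(open('w7.pkl','rb'))
f=lambda u,v:(169.5+(u+.5)/2.3,59.5+(v+.5)/2.3)
x=np.array([.4446,.1077,.1141]);y=np.array([.1244,.9922]);X=np.array([.9922,-.1244])
F=lambda u,v,z:(lambda w:np.array([X@w,y@w])*1000)(ray(p,*f(u,v),z)[:2]-x[:2]).round(1)
zm=x[2]-.0308+.008
a,b=F(197,243,zm),F(485,242,zm);print('mask dots',a,b,'centre (x,y) rel TCP',(a+b)/2-[0,42])
for n,u,v in [('TL',140,155),('TR',515,156),('TL2',147,238),('BL',165,467),('BR',498,467)]: print(n,F(u,v,.054))
tl,tr,bl,t2=F(140,155,.054),F(515,156,.054),F(165,467,.054),F(147,238,.054)
print('nest x',(tl+tr)/2,'y',(bl[1]+t2[1])/2)
print('wafer est',[X@(np.array([.4428,.1115])-x[:2])*1000,y@(np.array([.4428,.1115])-x[:2])*1000])
E
```

```text
mask dots [-33.4  44.7] [36.9 45. ] centre (x,y) rel TCP [1.75 2.85]
TL [-56.1  63.6]
TR [52.  63.5]
TL2 [-56.   39.5]
BL [-56.2 -36.6]
BR [ 53.9 -36.6]
nest x [-2.05 63.55] y 1.4499999999999993
wafer est [np.float64(-2.258679999999968), np.float64(3.546440000000002)]
```

Camera-relative offset (-3.8 mm across) agrees exactly with the knob-grip centreline; along y the two estimates bracket zero. Correct sideways first, then lower slowly.

```bash
python3 -m crank '[{"dx":0,"dy":-1.5,"dz":0,"rx":0,"ry":0,"rz":0},{"dx":0,"dy":-1.5,"dz":0,"rx":0,"ry":0,"rz":0},{"dx":0,"dy":0,"dz":0,"rx":0,"ry":0,"rz":0},{"dx":0,"dy":0,"dz":0,"rx":0,"ry":0,"rz":0},{"dx":0,"dy":0,"dz":0,"rx":0,"ry":0,"rz":0}]'
python3 -m crank '[{"dx":0,"dy":0,"dz":3,"rx":0,"ry":0,"rz":0},{"dx":0,"dy":0,"dz":3,"rx":0,"ry":0,"rz":0},{"dx":0,"dy":0,"dz":3,"rx":0,"ry":0,"rz":0},{"dx":0,"dy":0,"dz":0,"rx":0,"ry":0,"rz":0},{"dx":0,"dy":0,"dz":0,"rx":0,"ry":0,"rz":0}]'
python3 -c "
from h import *
o,x,R=state();print(x.round(4),R.round(4).tolist())
d=x[:2]-[.4446,.1077];print('rel',d@[.9922,-.1244]*1000,d@[.1244,.9922]*1000,'want -3.8,-0.5')"
```

```text
time_s: 16.18
eef_pos: [0.4403, 0.1072, 0.1125]
orientation: [0.0, 0.75, 0.662, -0.0]
contact_force: [0.3, -0.5, -2.0]
gripper_width: 0.0106
time_s: 16.6
eef_pos: [0.44, 0.1072, 0.1031]
orientation: [-0.0, 0.75, 0.662, -0.0]
contact_force: [-0.2, -0.5, -2.3]
gripper_width: 0.0109
[0.44   0.1072 0.1031] [[0.1246, 0.9922, -0.0009], [0.9922, -0.1246, -0.0001], [-0.0002, -0.0009, -1.0]]
rel -4.46995006280266 -1.0776832287099427 want -3.8,-0.5
```

```bash
python3 -m crank '[{"dx":0.5,"dy":0.6,"dz":2,"rx":0,"ry":0,"rz":0},{"dx":0,"dy":0,"dz":2,"rx":0,"ry":0,"rz":0},{"dx":0,"dy":0,"dz":2,"rx":0,"ry":0,"rz":0},{"dx":0,"dy":0,"dz":2,"rx":0,"ry":0,"rz":0},{"dx":0,"dy":0,"dz":0,"rx":0,"ry":0,"rz":0}]'
python3 -m crank '[{"dx":0,"dy":0,"dz":2,"rx":0,"ry":0,"rz":0},{"dx":0,"dy":0,"dz":2,"rx":0,"ry":0,"rz":0},{"dx":0,"dy":0,"dz":2,"rx":0,"ry":0,"rz":0},{"dx":0,"dy":0,"dz":0,"rx":0,"ry":0,"rz":0},{"dx":0,"dy":0,"dz":0,"rx":0,"ry":0,"rz":0}]'
python3 - <<'E'
from h import *
o,x,R=state();print(x.round(4),R.round(4).tolist())
d=x[:2]-[.4446,.1077];print('rel',d@[.9922,-.1244]*1000,d@[.1244,.9922]*1000,'want -3.8,-0.5')
p,im=cam('wrist');import pickle;pickle.dump((x,p,im),open('w8.pkl','wb'))
save(cv2.resize(im[60:320,170:470],None,fx=2.3,fy=2.3,interpolation=cv2.INTER_CUBIC),'w8')
E
```

```text
time_s: 17.02
eef_pos: [0.4406, 0.1075, 0.095]
orientation: [-0.0, 0.75, 0.662, -0.0]
contact_force: [1.0, -0.4, -2.3]
gripper_width: 0.0104
time_s: 17.43
eef_pos: [0.4408, 0.1076, 0.0893]
orientation: [-0.0, 0.75, 0.662, -0.0]
contact_force: [0.3, 0.2, -3.7]
gripper_width: 0.0107
[0.4408 0.1076 0.0893] [[0.1246, 0.9922, -0.0004], [0.9922, -0.1246, -0.0001], [-0.0002, -0.0004, -1.0]]
rel -3.7367267307897243 -0.5298536644683289 want -3.8,-0.5
```

View pics/w8.png

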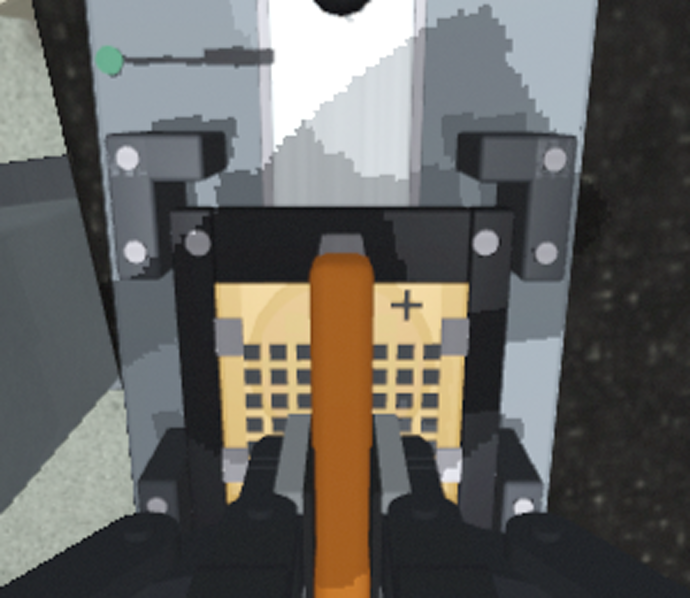

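Centred sideways: post dots (127,158)/(554,158) mid 340.5, mask dots mid 341.5. Check y.

```bash
python3 - <<'E'
from h import *
import pickle;x,p,im=pickle.load(open('w8.pkl','rb'))
f=lambda u,v:(169.5+(u+.5)/2.3,59.5+(v+.5)/2.3)
y=np.array([.1246,.9922]);X=np.array([.9922,-.1246])
F=lambda u,v,z:(lambda w:np.array([X@w,y@w])*1000)(ray(p,*f(u,v),z)[:2]-x[:2]).round(1)
zm=x[2]-.0228
a,b=F(198,242,zm),F(485,242,zm);print('mask',a,b,(a+b)/2-[0,42])
for n,u,v in [('TL',127,158),('TR',554,158),('TL2',135,251),('TR2',546,252),('BL',157,507),('BR',523,507)]: print(n,F(u,v,.054))
print('postgap',F(225,175,.054),F(458,175,.054),'mask far edge',F(341,208,zm))
E
```

```text
mask [-33.3  45. ] [36.7 45.1] [1.7  3.05]
TL [-52.6  64.2]
TR [55.5 64.4]
TL2 [-52.6  40.3]
TR2 [55.6 40.3]
BL [-52.7 -36.4]
BR [ 55.6 -36.2]
postgap [-28.  60.] [31.4 60.1] mask far edge [ 1.6 53.3]
```

```bash
python3 -m crank '[{"dx":-0.5,"dy":0,"dz":2,"rx":0,"ry":0,"rz":0},{"dx":0,"dy":0,"dz":2,"rx":0,"ry":0,"rz":0},{"dx":0,"dy":0,"dz":2,"rx":0,"ry":0,"rz":0},{"dx":0,"dy":0,"dz":0,"rx":0,"ry":0,"rz":0},{"dx":0,"dy":0,"dz":0,"rx":0,"ry":0,"rz":0}]'
python3 -m crank '[{"dx":0,"dy":0,"dz":2,"rx":0,"ry":0,"rz":0},{"dx":0,"dy":0,"dz":2,"rx":0,"ry":0,"rz":0},{"dx":0,"dy":0,"dz":1,"rx":0,"ry":0,"rz":0},{"dx":0,"dy":0,"dz":0,"rx":0,"ry":0,"rz":0},{"dx":0,"dy":0,"dz":0,"rx":0,"ry":0,"rz":0}]'
python3 -m crank '[{"dx":0,"dy":0,"dz":0,"rx":0,"ry":0,"rz":0},{"dx":0,"dy":0,"dz":0,"rx":0,"ry":0,"rz":0},{"dx":0,"dy":0,"dz":0,"rx":0,"ry":0,"rz":0},{"dx":0,"dy":0,"dz":0,"rx":0,"ry":0,"rz":0}]'
python3 - <<'E'
from h import *
o,x,R=state();print(x.round(4),R.round(4).tolist())
d=x[:2]-[.4446,.1077];print('rel',d@[.9922,-.1244]*1000,d@[.1244,.9922]*1000,'bottom above wafer',x[2]-.0308-.038)
p,im=cam('wrist')
f=200/np.tan(np.radians(p['vfov'])/2)
g=cv2.cvtColor(im,cv2.COLOR_RGB2GRAY)
# bright dots on posts / mask
c=cv2.HoughCircles(cv2.resize(g[60:320,170:470],None,fx=2.3,fy=2.3,interpolation=cv2.INTER_CUBIC),cv2.HOUGH_GRADIENT,1,40,param1=120,param2=12,minRadius=9,maxRadius=16)
X=R[:2,1];y=R[:2,0]
for u,v,r in sorted(c[0].tolist(),key=lambda q:q[1])[:12]:
    for z in (.054,x[2]-.0228):
        w=ray(p,169.5+(u+.5)/2.3,59.5+(v+.5)/2.3,z)[:2]-x[:2];print(round(u),round(v),round(r),'z',round(z,3),(np.array([X@w,y@w])*1000).round(1))
E
```

```text
time_s: 17.9
eef_pos: [0.4407, 0.1071, 0.0833]
orientation: [-0.0, 0.75, 0.662, -0.0]
contact_force: [0.1, 0.4, -2.8]
gripper_width: 0.0108
time_s: 18.32
eef_pos: [0.4408, 0.1072, 0.0784]
orientation: [-0.0, 0.75, 0.662, -0.0]
contact_force: [-0.3, -0.7, -3.1]
gripper_width: 0.0107
time_s: 18.65
eef_pos: [0.441, 0.1072, 0.0786]
orientation: [0.0, 0.75, 0.662, 0.0]
contact_force: [-0.4, -0.1, -3.1]
gripper_width: 0.0108
[0.441  0.1072 0.0786] [[0.1246, 0.9922, 0.0001], [0.9922, -0.1246, -0.0], [-0.0, 0.0001, -1.0]]
rel -3.5313172884351256 -0.9531672950287577 bottom above wafer 0.009756406600823372
112 158 12 z 0.054 [-53.   64.7]
112 158 12 z 0.056 [-52.4  64.8]
568 160 12 z 0.054 [55.5 64.6]
568 160 12 z 0.056 [55.  64.8]
198 242 13 z 0.054 [-33.7  44.5]
198 242 13 z 0.056 [-33.4  44.9]
484 242 13 z 0.054 [37.  44.7]
484 242 13 z 0.056 [36.6 45. ]
120 258 12 z 0.054 [-53.1  40.5]
120 258 12 z 0.056 [-52.5  40.9]
556 260 10 z 0.054 [55.2 40.2]
556 260 10 z 0.056 [54.6 40.6]
402 510 15 z 0.054 [ 18.9 -30.7]
402 510 15 z 0.056 [ 18.7 -29.6]
```

```bash
python3 -m crank '[{"dx":0,"dy":-0.3,"dz":1.4,"rx":0,"ry":0,"rz":0},{"dx":0,"dy":0,"dz":0,"rx":0,"ry":0,"rz":0},{"dx":0,"dy":0,"dz":0,"rx":0,"ry":0,"rz":0},{"dx":0,"dy":0,"dz":0,"rx":0,"ry":0,"rz":0},{"dx":0,"dy":0,"dz":0,"rx":0,"ry":0,"rz":0}]'
python3 -m crank '[{"dx":0,"dy":0,"dz":0,"rx":0,"ry":0,"rz":0},{"dx":0,"dy":0,"dz":0,"rx":0,"ry":0,"rz":0},{"dx":0,"dy":0,"dz":0,"rx":0,"ry":0,"rz":0},{"dx":0,"dy":0,"dz":0,"rx":0,"ry":0,"rz":0},{"dx":0,"dy":0,"dz":0,"rx":0,"ry":0,"rz":0}]'
python3 - <<'E'
from h import *
o,x,R=state();print(x.round(4),R.round(4).tolist(),o['contact_force'],'gap',x[2]-.0688)
print(manip.sign_off())
E
```

```text
time_s: 19.12
eef_pos: [0.4406, 0.1072, 0.0771]
orientation: [0.0, 0.75, 0.662, -0.0]
contact_force: [0.4, -0.3, -3.2]
gripper_width: 0.0103
time_s: 19.53
eef_pos: [0.4406, 0.1072, 0.0771]
orientation: [0.0, 0.75, 0.662, -0.0]
contact_force: [0.3, 0.0, -3.6]
gripper_width: 0.0111
[0.4406 0.1072 0.0771] [[0.1246, 0.9922, -0.0001], [0.9922, -0.1246, -0.0001], [-0.0001, -0.0001, -1.0]] [ 0.3249866   0.04938684 -3.56532846] gap 0.008281424083163333
the job is handed in; nothing more can be done
None
```

I gripped the black knob and pushed the carriage until it hit its stop. I then took the mask out by its bar, carried it over the bottles and lowered it between the posts. I handed the job in at 19.5 s with the mask still held; `sign_off` gives no verdict.

**Carriage:** at the stop the push force rose to 12 N with no further movement, against about 2 N of sliding friction.

**Final pose:**

| Check | Last reading |
|---|---|
| Height above wafer | about 8.3 mm, worked out from the tool height rather than seen directly |
| Level | tool level to 0.0001 rad |
| Square to jig | yaw matches the camera-measured jig yaw to about 0.001 rad |
| Sideways centring | about 0.3 mm off between the posts, before a last 0.3 mm correction |
| Contact | only the mask's weight on the tool, about 3.5 N, no sign of touching the jig |

**Disagreements and gaps:**
- **Centre along y:** the post dots put the mask about 1 mm towards +y. The earlier wafer outline put it about 1 mm the other way, so I left it in between.
- **Camera against jaw centre:** the wrist camera and the jaw centre differ by about 1.7 mm sideways. I placed the mask by camera-relative offset, which agreed with the line found when gripping the knob.
- **Bottles:** they looked undisturbed after the lift. I did not look at them again after the carry, when the mask's underside passed about 90 mm above the tallest one.
- **Refused moves:** my first set of moves was refused for missing keys. Nothing moved.

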